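# Gauge the cores of two label rolls

### The job

Sort the two upright paper label rolls by the core gauge. The roll whose core fits the gauge pin is to be slid over the pin until it sits flat on the gauge's foot, and left there; the roll whose core is too narrow for the pin goes into the grey reject tray.

Things in the scene. Friction and masses are not known exactly. Their poses are not given: they have to be found in the camera images.
- roll_wide_core_center (a point): Centre (half-way up, on the axis) of the label roll that fits: a white paper cylinder 52 mm in outer diameter and 50 mm tall, standing upright on the table, with a cardboard core whose through hole is 36 mm wide (thin wall, 8 mm). About 0.11 kg. Its z axis is the roll's axis.
- roll_narrow_core_center (a point): Centre (half-way up, on the axis) of the label roll that does not fit: the same paper cylinder, 52 mm in outer diameter and 50 mm tall, standing upright, but the hole in its cardboard core is only 20 mm wide (thick wall, 16 mm). About 0.11 kg. Its z axis is the roll's axis.
- gauge_seat (a point): Point on the axis of the gauge pin, on the upper face of the gauge's foot, where the bottom of a fitting roll comes to rest. The gauge is fixed: a dark steel foot 100 x 100 x 10 mm on the table, and a bright upright pin in its middle, 28 mm in diameter, which rises 62 mm above the foot; its top 20 mm taper to a 12 mm wide flat end. z is up along the pin.
- tray_floor (a point): Centre of the inner floor of the reject tray, 4 mm above the table. The tray is fixed: an open grey plastic tray 150 x 150 mm outside, 142 x 142 mm inside, its rim 25 mm above the table. x and y run parallel to its walls, z is up.
Things that resemble listed ones, but are neither listed nor needed, are in the scene too. What is shaped like the part that bears roll_wide_core_center but black is not meant.

How it is judged (in metres and radians):
At the end, for the whole second after the job is handed in: The wide-cored roll is round the pin (axes within 10 mm), down on the foot (within 6 mm), upright within 10 degrees; the narrow-cored roll is inside the tray (centre within 55 mm of its middle along each side) on its floor (centre at most 35 mm above it); both released and at rest (horizontal distance between roll_wide_core_center and gauge_seat below 0.01 m and z of roll_wide_core_center in the frame of gauge_seat below 0.031 m and angle between roll_wide_core_center's own z axis and vertical below 0.17 rad and x of roll_narrow_core_center in the frame of tray_floor between -0.055 and 0.055 m and y of roll_narrow_core_center in the frame of tray_floor between -0.055 and 0.055 m and z of roll_narrow_core_center in the frame of tray_floor below 0.035 m and linear speed of each of roll_wide_core, roll_narrow_core below 0.02 m/s); the robot touches nothing.
It also fails if it takes over 54 s, if anything falls off the work surface, if the arm or the gripper's body presses on something with over 40 N, if the wrist force passes 120 N, or if a joint passes its speed limit or range.

### The arm

A 6-joint arm with a two-finger parallel gripper is mounted at the origin on a cart in front of the work surface, level with it; the furniture and walls round the work are solid. World frame = base frame: x ahead of the robot, y to its left, z up, the work surface at z = 0. Lengths are in mm, angles in rad, forces in N, time in s.
With the tool pointing down it reaches from about 275 to 1000 mm from the base axis. Payload 8.4 kg.
Tool frame: the origin (TCP) lies at the very end of the fingers, on their centre line; the grasp point (between the pads) lies 19 mm behind it (r.pinch_z is the distance from the TCP to the grasp point, in mm); z points along the fingers, y is the direction in which the jaws open and shut (so a half turn about z gives the same grasp; the last joint's range is limited). The gripper opens to 85 mm and grips with 20 to 120 N. Pads are 22 mm wide; open, the fingers measure 114 mm over their backs; the gripper's body (76 mm by 85 mm) begins 54 mm behind the grasp point. The pads swing forward as they close: fully open they stand 13 mm farther back than shut.
Start: joints at [-1.187, 0.353, 1.633, -0, 1.155, -0.002], TCP at [235.187, -579.064, 231.281] pointing down, gripper open.
Joint ranges: [-2.63, 2.63], [-0.92, 2.1], [0.06, 2.66], [-1.3, 4.44], [0, 2.69], [-3.02, 3.02]. Speed limits (rad/s): [2.22, 2.22, 2.79, 3.14, 3.14, 3.14].

### API

Orientations are given as [roll, pitch, yaw] about the fixed x, y, z axes, in that order (R = Rz(yaw) Ry(pitch) Rx(roll)).
In Python, from rig import r, optics gives the robot as it stands.
- The arm moves only by the shell command python3 -m creep 'ROWS' [FORCE]. ROWS is JSON, a list of rows, each an object with "dp": the shift along the tool's x, y, z in mm, a list of three; "angular": the turn, a rotation vector about the tool's x, y, z in rad, a list of three; "fingers": the finger opening in mm, from 0 to 85.4. In form: [{"dp": [dx, dy, dz], "angular": [wx, wy, wz], "fingers": fingers}, ...]. A call has 1 to 5 rows; each row is the pose to reach, as a shift and turn from the pose commanded when the call began, along the tool's axes at that moment; what a row does not reach only later rows make up. A row lasts 1/12 s, in which the tool goes at most 41.7 mm and 7.16 degrees, less where a joint would pass 70% of its speed; a pose out of reach is approached as far as the arm can. A call with a gripper value outside its range is refused whole. The fingers move at their own pace and stop on an object; FORCE is the grip in N (left out, the last holds). Time passes only in rows, so rows that repeat a pose let the fingers close. It gives the time, the measured TCP pose, the force and the opening at its end, in the units of the state.
- r.sense(): the state, without advancing time (a new reading comes with each control period).
- optics.grab_frame(name): name is "scene" or "top"; returns the picture (384x512x3 uint8, blue, green, red); there is no depth.
- optics.camera_params(name): a dict with "fx", "fy", "cx", "cy" (pixels), "distortion" ([k1, k2, p1, p2, k3] as OpenCV has them; the pictures are not rectified), "eye" and "rotation" of the camera in the world. Camera axes: x right, y up, looking along -z (the intrinsics and any distortion apply to the point x, -y, -z); pixel columns grow to the right and rows downward; lengths in mm; the calibration is good to about 2 mm. A picture is of the moment at which its call begins. camera_params takes no time and is no camera call.
- r.sign_off(): hands the job in, once; it reports no verdict.
The state is a dict: "clock": time; "qpos": joint angles; "qvel": joint speeds; "joint_efforts": joint torques, N m; "eef_pos": TCP position; "tcp_rot": TCP orientation; "contact_force": force on the tool from outside, world axes, zero at the start; "wrist_torque": the same for the moment, N m; "opening": opening from 0.0 (shut) to 1.0 (fully open).
Only numpy, scipy, OpenCV 4.12 (cv2) and the standard library are available. Lean on these libraries where they do the work, as an engineer would, in place of code of your own. Each camera call takes 0.05 s, during which the arm holds its last target.

## Working session

There is one attempt and no reset: what is moved stays moved. The work goes in short steps, Python scripts to look and compute and a shell command to move; the robot and the scene stay as the last step left them, time stands still between calls to the robot, and variables do not carry over. Pictures are saved under pics/ and viewed, and the job is handed in when it is done.

```bash
mkdir -p pics; python3 - <<'E'
from rig import r, optics
import cv2
for n in("scene","top"):
    cv2.imwrite(f"pics/{n}0.png",optics.grab_frame(n)); print(n,optics.camera_params(n))
print(r.sense(), r.pinch_z)
E
```

```text
scene {'fx': 350.9485987922377, 'fy': 350.9485987922377, 'cx': 253.09118834625377, 'cy': 197.83402484815116, 'distortion': array([-0.04754245,  0.        ,  0.        ,  0.        ,  0.        ]), 'eye': array([ 89.43316385, 816.88717086, 588.20373628]), 'rotation': array([ 1.05296858, -0.00765145, -2.67943582])}
top {'fx': 430.2881803440326, 'fy': 430.2881803440326, 'cx': 254.7558253000551, 'cy': 195.3964087458674, 'distortion': array([-0.03300357,  0.        ,  0.        ,  0.        ,  0.        ]), 'eye': array([ 397.23705212,  -15.23777735, 1128.10482994]), 'rotation': array([ 0.09368212,  0.00224163, -1.5635819 ])}
{'clock': 0.1, 'qpos': array([-1.18741474e+00,  3.53576756e-01,  1.63407285e+00,  3.40123869e-05,
        1.15521153e+00, -2.38448325e-03]), 'qvel': array([-0.00199159, -0.00258622, -0.00115291, -0.00189951, -0.00117956,
       -0.00036554]), 'joint_efforts': array([-4.92017170e-04, -6.06360698e+01, -3.42820501e+01,  1.89556360e-06,
        4.00856356e-03, -3.51372273e-05]), 'eef_pos': array([ 235.02277353, -578.65420143,  230.63249198]), 'tcp_rot': array([-3.14032424e+00, -3.41244195e-05,  3.85752294e-01]), 'contact_force': array([ 0.54373895, -0.33753677,  0.65799621]), 'wrist_torque': array([-0.01904932, -0.01521463, -0.01252998]), 'opening': 1.0024973701879965} 18.700000000000003
```

View pics/scene0.png

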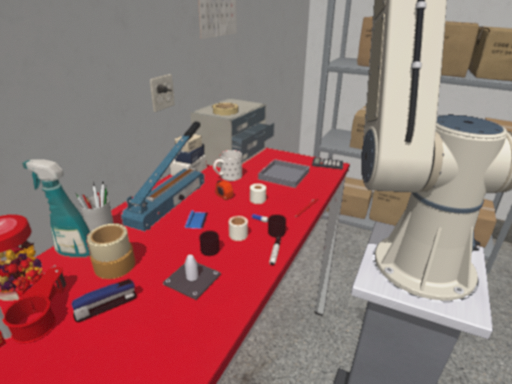

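View pics/top0.png

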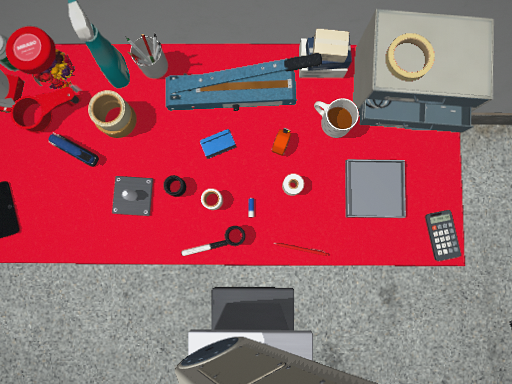

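```bash
python3 - <<'E'
import cv2,numpy as np
im=cv2.imread("pics/top0.png")
c=im[160:232,100:200]; d=im[160:232,190:310]
cv2.imwrite("pics/c1.png",cv2.resize(np.hstack([c,d]),None,fx=3.6,fy=3.6,interpolation=cv2.INTER_NEAREST))
hsv=cv2.cvtColor(im,cv2.COLOR_BGR2HSV)
nr=((hsv[...,1]<200)|((hsv[...,0]>12)&(hsv[...,0]<165))).astype(np.uint8)
nr[:150]=0; nr[265:]=0
n,l,s,ce=cv2.connectedComponentsWithStats(nr)
for i in range(1,n):
    if s[i,4]>60: print(i,s[i],ce[i])
E
```

```text
1 [ 62 150  37  17 331] [ 83.918429   156.14501511]
2 [203 150  26   9 135] [212.78518519 152.72592593]
5 [ 459  150   53  115 5717] [486.62287913 206.08833304]
7 [ 345  159   61   59 3536] [374.69513575 188.33540724]
8 [282 173  23  23 391] [292.7544757  184.07928389]
9 [163 175  23  22 298] [174.15436242 185.55033557]
10 [ 112  176   42   40 1485] [132.16969697 195.51111111]
11 [  0 181  20  57 790] [  7.02405063 211.73291139]
12 [200 188  24  23 308] [211.73051948 198.74025974]
13 [248 197   7  21 124] [250.75       207.57258065]
14 [ 425  210   36   52 1342] [442.56706408 235.26229508]
15 [181 226  64  30 504] [215.6984127  242.73015873]
27 [  0 263 225   2 301] [ 93.18936877 263.74750831]
```

View pics/c1.png

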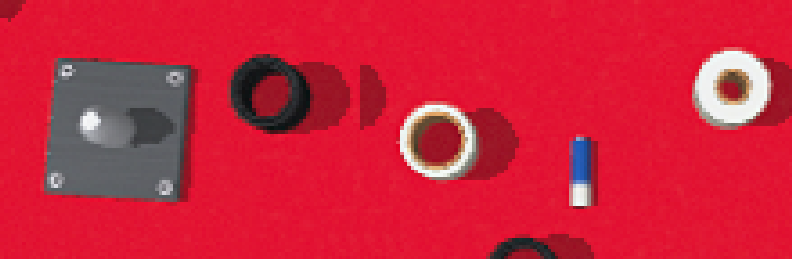

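```bash
cat > h.py <<'E'
import cv2,numpy as np
from rig import r,optics
from scipy.spatial.transform import Rotation as Ro
def K(p): return np.array([[p['fx'],0,p['cx']],[0,p['fy'],p['cy']],[0,0,1.]])
def ray(n,uv):
    p=optics.camera_params(n)
    x,y=cv2.undistortPoints(np.array([[uv]],float),K(p),p['distortion'])[0,0]
    d=Ro.from_euler('xyz',p['rotation']).as_matrix()@np.array([x,-y,-1.])
    return p['eye'],d
def onz(n,uv,z):
    e,d=ray(n,uv); return e+d*(z-e[2])/d[2]
def proj(n,P):
    p=optics.camera_params(n); R=Ro.from_euler('xyz',p['rotation']).as_matrix()
    c=(np.atleast_2d(P)-p['eye'])@R; c=c*[1,-1,-1]
    return cv2.projectPoints(c,np.zeros(3),np.zeros(3),K(p),p['distortion'])[0][:,0]
def tri(uvt,uvs):
    A=[];b=[]
    for n,uv in(("top",uvt),("scene",uvs)):
        e,d=ray(n,uv); d=d/np.linalg.norm(d); M=np.eye(3)-np.outer(d,d); A.append(M);b.append(M@e)
    return np.linalg.lstsq(np.vstack(A),np.hstack(b),rcond=None)[0]
def mask(im):
    h=cv2.cvtColor(im,cv2.COLOR_BGR2HSV)
    return ((h[...,1]<200)|((h[...,0]>12)&(h[...,0]<165))).astype(np.uint8)
def comps(im,amin=60):
    out=[]
    for c in cv2.findContours(mask(im),cv2.RETR_EXTERNAL,cv2.CHAIN_APPROX_NONE)[0]:
        if cv2.contourArea(c)>amin:
            hull=cv2.convexHull(c)
            m=cv2.moments(hull); out.append(((m['m10']/m['m00'],m['m01']/m['m00']),cv2.minAreaRect(c),c))
    return out
E
python3 - <<'E'
from h import *
im=cv2.imread("pics/top0.png"); im[:145]=(0,0,255); im[262:]=(0,0,255)
for ce,rect,c in comps(im,80):
    z={}
    print(np.round(ce,1),np.round(rect[0],1),np.round(rect[1],1),round(rect[2],1),'z25',onz("top",ce,25)[:2].round(1),'z10rect',onz("top",rect[0],10)[:2].round(1),)
    if rect[1][0]>35 and rect[1][0]<70: 
        b=cv2.boxPoints(rect); print([onz("top",q,25 if ce[0]>300 else 5)[:2].round(1) for q in b], onz("top",rect[0],20)[:2])
im=cv2.imread("pics/scene0.png")
cv2.imwrite("pics/c2.png",cv2.resize(im[170:300,150:330],None,fx=4,fy=4,interpolation=cv2.INTER_NEAREST))
E
```

```text
[217.6 241.2] [212.1 239.9] [20.  66.1] 78.9 z25 [382.9  81.8] z10rect [385.9  97.6]
[442.6 235.3] [442.5 235.3] [49.5 27.6] 77.0 z25 [ 401.4 -494.8] z10rect [ 401.5 -501.3]
[array([ 455.1, -447. ]), array([ 471.5, -517.6]), array([ 348.1, -542.4]), array([ 332.2, -472.4])] [ 401.46193384 -496.94831254]
[250.9 207.5] [251. 207.] [ 6. 20.] 0.0 z25 [469.6  -2.3] z10rect [471.9  -2.4]
[211.7 198.8] [211.9 198.7] [22.8 21. ] 26.6 z25 [491.2  98.7] z10rect [492.8  99.8]
[  7.4 211.8] [  9.5 209. ] [19. 56.] 0.0 z25 [453.4 630.4] z10rect [461.7 633.9]
[132.2 195.5] [132.1 195.5] [38.9 38.7] 5.4 z25 [498.4 304.5] z10rect [499.7 309.1]
[array([453.8, 364.9]), array([555.8, 359.2]), array([546.8, 256.1]), array([445.1, 262.6])] [498.80174799 306.2430599 ]
[174.2 185.6] [174.2 185.6] [23.3 19.7] 26.6 z25 [524.7 196.4] z10rect [526.6 199.2]
[292.8 184.1] [293. 184.] [22. 22.] 90.0 z25 [ 530.8 -110.1] z10rect [ 532.9 -111.8]
[374.8 188.2] [375. 188.] [58. 60.] 90.0 z25 [ 521.7 -322.1] z10rect [ 523.9 -326.8]
[array([ 597.5, -245.9]), array([ 598.8, -402.7]), array([ 447.8, -398.8]), array([ 446.8, -243.9])] [ 522.80180002 -324.00113845]
[486.  202.2] [485. 203.] [116.  52.] 90.0 z25 [ 487.5 -611.7] z10rect [ 486.4 -617.1]
[215.4 149.7] [218.5 151.5] [13. 35.] 90.0 z25 [619.5  91.2] z10rect [617.9  84.5]
[ 80.  153.6] [ 76.2 150.9] [46.4 13.2] 28.1 z25 [607.4 445.9] z10rect [617.6 462.9]
[array([632.2, 529.7]), array([664. , 514.6]), array([605.1, 401. ]), array([573.8, 416.2])] [615.64802358 458.6686971 ]
```

View pics/c2.png

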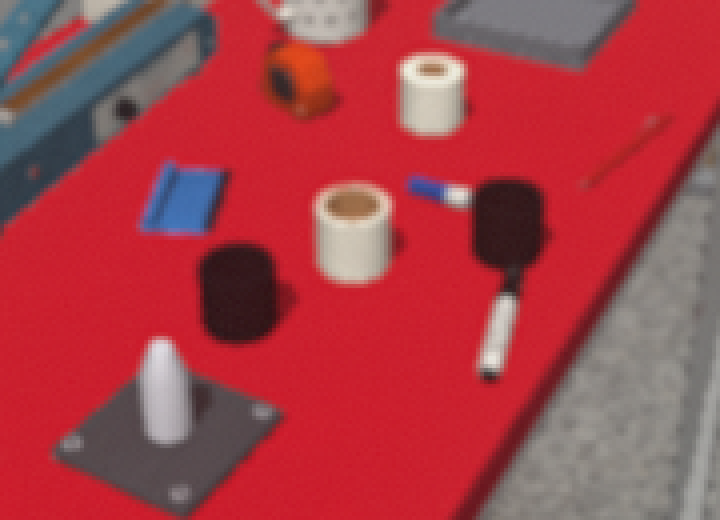

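```bash
python3 - <<'E'
from h import *
t=cv2.imread("pics/top0.png"); s=cv2.imread("pics/scene0.png")
ct=comps(t,80); cs=comps(s,80)
def near(cs,uv): return min(cs,key=lambda c:np.hypot(c[0][0]-uv[0],c[0][1]-uv[1]))
for nm,u,v in(("wide",(212,199),(238,228)),("narrow",(293,184),(258,193))):
    a=near(ct,u);b=near(cs,v); P=tri(a[0],b[0])
    print(nm,np.round(a[0],1),np.round(b[0],1),P.round(1), 'resid',(proj("top",P)-a[0]).round(1),(proj("scene",P)-b[0]).round(1))
    print(onz("scene",b[0],25).round(1),onz("top",a[0],25).round(1))
# pin: bright in scene
g=cv2.cvtColor(s,cv2.COLOR_BGR2GRAY)
m=np.zeros_like(g); m[250:284,180:204]=(g[250:284,180:204]>125)
n,l,st,ce=cv2.connectedComponentsWithStats(m); print(st,ce)
ys,xs=np.nonzero(m); 
for y in range(250,284): 
    x=xs[ys==y]
    if len(x): print(y,x.min(),x.max(),end='; ')
gt=cv2.cvtColor(t,cv2.COLOR_BGR2GRAY); print(); print(gt[186:206,118:142])
gx=np.array([499.7,309.1])
for xy in ([499.7,309.1],[500.5,311]): print(proj("scene",[[*xy,72],[*xy,10]]),proj("top",[[*xy,72],[*xy,10]]))
# foot corners in scene
b=near(cs,(191,278)); print(b[0],cv2.boxPoints(b[1]),onz("scene",b[0],10))
h=cv2.approxPolyDP(cv2.convexHull(b[2]),4,True)[:,0]; print(h,[onz("scene",q.astype(float),10)[:2].round(1) for q in h])
E
```

```text
wide [211.7 198.8] [237.7 227.8] [491.3  98.9  22.1] resid [[0.  0.1]] [[-0.1 -0. ]]
[489.  102.6  25. ] [491.2  98.7  25. ]
narrow [292.8 184.1] [264.3 183.7] [ 517.1 -110.5   61.5] resid [[1.5 3.7]] [[-3.  -0.4]]
[ 536.2 -177.3   25. ] [ 530.8 -110.1   25. ]
[[     0      0    512    384 196342]
 [   185    254     12     27    266]] [[255.58804026 191.39691457]
 [190.51503759 267.59022556]]
254 188 191; 255 187 192; 256 187 193; 257 186 193; 258 186 193; 259 186 194; 260 186 194; 261 185 195; 262 185 195; 263 185 195; 264 185 195; 265 185 196; 266 185 196; 267 185 196; 268 185 196; 269 185 196; 270 186 196; 271 186 196; 272 186 196; 273 186 196; 274 186 196; 275 186 196; 276 186 196; 277 186 196; 278 187 196; 279 188 195; 280 189 193; 
[[ 96  96  95  95  95  94  96  96  94  95  93  93  94  94  93  94  93  94
   93  93  95  93  94  94]
 [ 96  97  98  96  98  96  95  97  95  96  95  95  95  97  94  95  94  93
   94  93  95  95  95  95]
 [ 96  95  95  95  94  95  94  94  94  94  95  95  96  96  95  96  96  97
   98  98  97  97  96  96]
 [ 98  97  97  97  95  95 101 111 113 106  99  9
[... 1517 characters left out ...]
 98  96  97  99  99  98
   98  99  98  99  99 100]
 [100 100  99  99  99 100 100 100 101  98  99 100 100  99  99  99  98  98
   97  98  98  96  96  96]]
[[190.45702399 254.96708283]
 [192.60736484 275.25984236]] [[124.99976574 193.18297762]
 [132.14046814 195.51870673]]
[[189.69209398 255.3307536 ]
 [191.87433255 275.63681878]] [[124.24914803 192.8561773 ]
 [131.42983273 195.20950912]]
(191.30713435097974, 277.0304211324023) [[160.50865 282.708  ]
 [193.1551  247.22272]
 [221.53465 273.3319 ]
 [188.8882  308.8172 ]] [498.89315509 315.63677229  10.        ]
[[190 253]
 [220 272]
 [195 300]
 [162 284]] [array([554.7, 242. ]), array([447.2, 269.1]), array([448.9, 372.8]), array([545.9, 366.5])]
```

```bash
cat >> h.py <<'E'
def go(x,y,z):
    s=r.sense(); R=Ro.from_euler('xyz',s['tcp_rot']).as_matrix()
    d=R.T@(np.array([x,y,z])-s['eef_pos'])
    print('t',round(s['clock'],2),'tcp',s['eef_pos'].round(1),'rot',s['tcp_rot'].round(3),'F',s['contact_force'].round(1),'open',round(s['opening']*85.4,1),'-> dp',d.round(1))
E
python3 -c "
from h import *
go(530.8,-110.1,150)"
```

```text
t 0.1 tcp [ 235.  -578.7  230.6] rot [-3.14  -0.     0.386] F [ 0.5 -0.3  0.7] open 85.6 -> dp [ 450.3 -322.7   81.1]
```

```bash
python3 -m creep '[{"dp":[32,-23,0],"angular":[0,0,0],"fingers":85},{"dp":[64,-46,0],"angular":[0,0,0],"fingers":85},{"dp":[96,-69,0],"angular":[0,0,0],"fingers":85},{"dp":[128,-92,0],"angular":[0,0,0],"fingers":85},{"dp":[160,-115,0],"angular":[0,0,0],"fingers":85}]' 40
python3 -m creep '[{"dp":[32,-23,0],"angular":[0,0,0],"fingers":85},{"dp":[64,-46,0],"angular":[0,0,0],"fingers":85},{"dp":[96,-69,0],"angular":[0,0,0],"fingers":85},{"dp":[128,-92,0],"angular":[0,0,0],"fingers":85},{"dp":[160,-115,0],"angular":[0,0,0],"fingers":85}]'
python3 -c "
from h import *
go(530.8,-110.1,100)"
```

```text
clock: 0.52
eef_pos: [340.5, -410.5, 231.0]
tcp_rot: [-3.141, 0.0, 0.385]
contact_force: [0.5, 0.2, 0.8]
opening: 0.997
clock: 0.93
eef_pos: [445.6, -243.7, 231.2]
tcp_rot: [-3.141, 0.0, 0.386]
contact_force: [0.3, -0.5, 0.9]
opening: 0.998
t 0.93 tcp [ 445.6 -243.7  231.2] rot [-3.141  0.     0.386] F [ 0.3 -0.5  0.9] open 85.2 -> dp [129.2 -91.7 131.2]
```

```bash
python3 -m creep '[{"dp":[30,-21,20],"angular":[0,0,0],"fingers":85},{"dp":[60,-42,45],"angular":[0,0,0],"fingers":85},{"dp":[90,-63,75],"angular":[0,0,0],"fingers":85},{"dp":[115,-82,105],"angular":[0,0,0],"fingers":85},{"dp":[129,-92,131],"angular":[0,0,0],"fingers":85}]'
python3 -m creep '[{"dp":[0,0,0],"angular":[0,0,0],"fingers":85},{"dp":[0,0,0],"angular":[0,0,0],"fingers":85}]'
python3 - <<'E'
from h import *
go(530.8,-110.1,13)
for n in("scene","top"):
    cv2.imwrite(f"pics/{n}1.png",optics.grab_frame(n))
a=cv2.imread("pics/scene1.png")[120:250,180:340]; b=cv2.imread("pics/top1.png")[130:260,220:380]
cv2.imwrite("pics/c3.png",cv2.resize(np.hstack([a,b]),None,fx=2.5,fy=2.5,interpolation=cv2.INTER_NEAREST))
E
```

```text
clock: 1.35
eef_pos: [531.6, -109.8, 99.8]
tcp_rot: [3.141, -0.002, 0.387]
contact_force: [0.7, -0.4, 0.2]
opening: 0.992
clock: 1.52
eef_pos: [528.8, -110.4, 98.2]
tcp_rot: [-3.139, 0.004, 0.388]
contact_force: [-0.4, 0.5, 0.7]
opening: 0.994
t 1.52 tcp [ 528.8 -110.4   98.2] rot [-3.139  0.004  0.388] F [-0.4  0.5  0.7] open 84.9 -> dp [ 2.3  0.7 85.2]
```

View pics/c3.png

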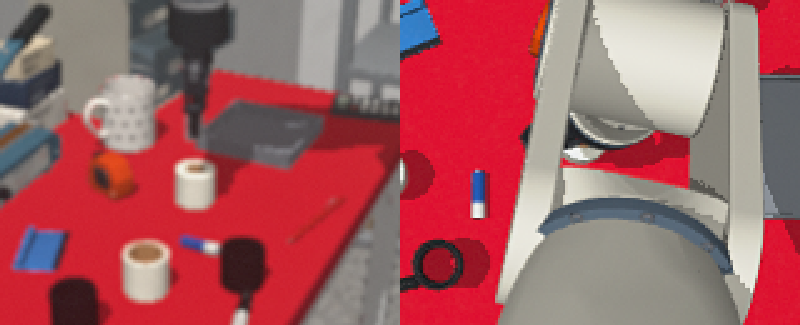

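```bash
python3 - <<'E'
from h import *
e=r.sense()['eef_pos']; print(e,proj("scene",e),proj("scene",[[530.8,-110.1,z] for z in (0,25,50)]))
s=cv2.imread("pics/scene1.png")
cv2.imwrite("pics/c4.png",cv2.resize(s[100:220,200:310],None,fx=5,fy=5,interpolation=cv2.INTER_NEAREST))
E
```

```text
[ 530.04747509 -112.17341991  100.73507256] [[258.07831275 171.48789068]] [[257.17241438 198.74330451]
 [257.272837   192.24188336]
 [257.37525822 185.60213766]]
```

View pics/c4.png

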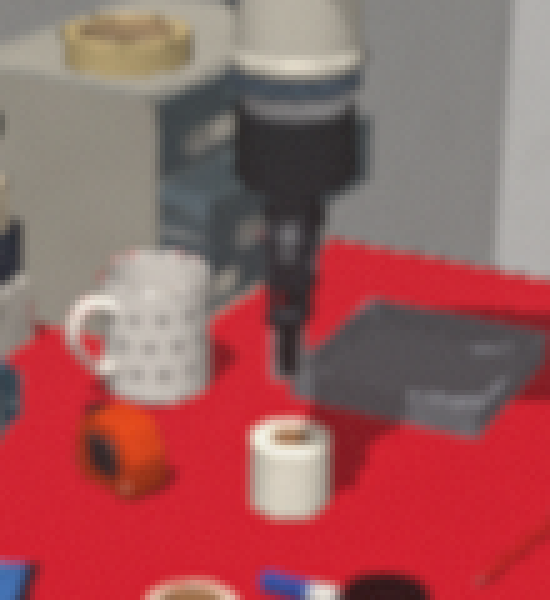

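```bash
python3 -m creep '[{"dp":[1,1,25],"angular":[0,0,0],"fingers":85},{"dp":[1,1,50],"angular":[0,0,0],"fingers":85},{"dp":[1,1,70],"angular":[0,0,0],"fingers":85},{"dp":[1,1,82],"angular":[0,0,0],"fingers":85},{"dp":[1,1,86],"angular":[0,0,0],"fingers":85}]' 
python3 -m creep '[{"dp":[0,0,0],"angular":[0,0,0],"fingers":46},{"dp":[0,0,0],"angular":[0,0,0],"fingers":46},{"dp":[0,0,0],"angular":[0,0,0],"fingers":46},{"dp":[0,0,0],"angular":[0,0,0],"fingers":46},{"dp":[0,0,0],"angular":[0,0,0],"fingers":46}]' 40
python3 -m creep '[{"dp":[0,0,0],"angular":[0,0,0],"fingers":46},{"dp":[0,0,0],"angular":[0,0,0],"fingers":46},{"dp":[0,0,0],"angular":[0,0,0],"fingers":46}]'
```

```text
clock: 2.03
eef_pos: [530.8, -113.2, 13.9]
tcp_rot: [-3.141, 0.001, 0.384]
contact_force: [-0.4, 0.0, -0.3]
opening: 0.996
clock: 2.45
eef_pos: [532.1, -112.6, 15.8]
tcp_rot: [3.14, -0.002, 0.386]
contact_force: [-1.6, -0.3, 5.5]
opening: 0.587
clock: 2.7
eef_pos: [532.1, -112.6, 15.9]
tcp_rot: [3.14, -0.002, 0.386]
contact_force: [-2.9, 0.5, 5.4]
opening: 0.587
```

```bash
python3 -m creep '[{"dp":[0,0,15],"angular":[0,0,0],"fingers":46}]' --help 2>&1 | head -2; python3 -c "
from h import *
go(522.5,-323.5,90)"
```

```text
invalid input: not JSON, or not a number
t 2.7 tcp [ 532.1 -112.6   15.9] rot [ 3.14e+00 -2.00e-03  3.86e-01] F [-2.9  0.5  5.4] open 50.1 -> dp [-88.2 191.9 -74. ]
```

```bash
python3 -m creep '[{"dp":[0,0,-15],"angular":[0,0,0],"fingers":46},{"dp":[0,0,-35],"angular":[0,0,0],"fingers":46},{"dp":[0,0,-55],"angular":[0,0,0],"fingers":46},{"dp":[-2,4,-72],"angular":[0,0,0],"fingers":46},{"dp":[-8,16,-76],"angular":[0,0,0],"fingers":46}]'
python3 -m creep '[{"dp":[-12,26,0],"angular":[0,0,0],"fingers":46},{"dp":[-27,58,0],"angular":[0,0,0],"fingers":46},{"dp":[-42,90,0],"angular":[0,0,0],"fingers":46},{"dp":[-57,122,0],"angular":[0,0,0],"fingers":46},{"dp":[-70,150,0],"angular":[0,0,0],"fingers":46}]'
python3 -m creep '[{"dp":[-10,25,0],"angular":[0,0,0],"fingers":46},{"dp":[-10,25,0],"angular":[0,0,0],"fingers":46},{"dp":[-10,25,0],"angular":[0,0,0],"fingers":46}]'
python3 - <<'E'
from h import *
go(522.5,-323.5,19)
for n in("scene","top"):
    cv2.imwrite(f"pics/{n}2.png",optics.grab_frame(n))
a=cv2.imread("pics/scene2.png")[100:220,220:350]; b=cv2.imread("pics/top2.png")[130:250,300:430]
cv2.imwrite("pics/c5.png",cv2.resize(np.hstack([a,b]),None,fx=3,fy=3,interpolation=cv2.INTER_NEAREST))
E
```

```text
clock: 3.12
eef_pos: [531.9, -130.0, 93.8]
tcp_rot: [3.139, -0.004, 0.387]
contact_force: [0.9, 0.4, -1.6]
opening: 0.588
clock: 3.53
eef_pos: [520.9, -298.4, 90.3]
tcp_rot: [3.141, -0.0, 0.386]
contact_force: [0.5, -0.1, -0.7]
opening: 0.583
clock: 3.78
eef_pos: [521.0, -324.3, 90.0]
tcp_rot: [3.141, -0.0, 0.383]
contact_force: [0.1, 0.2, -1.8]
opening: 0.588
t 3.78 tcp [ 521.  -324.3   90. ] rot [ 3.141 -0.     0.383] F [ 0.1  0.2 -1.8] open 50.2 -> dp [ 1.7 -0.2 71. ]
```

View pics/c5.png

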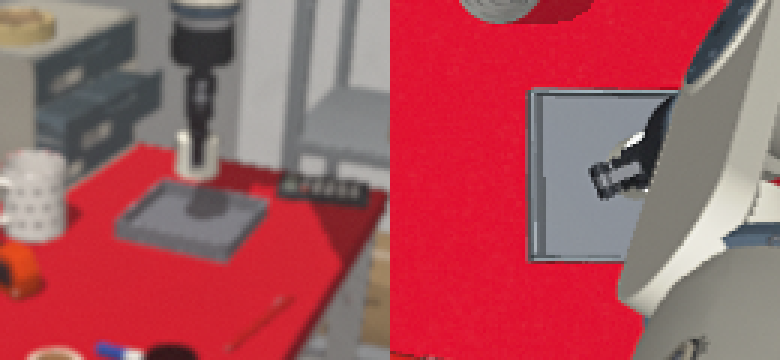

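The narrow roll is held upright above the tray (scene crop roll ~(197,155), tray ~(190,215)). I'll lower it and release.

```bash
python3 -m creep '[{"dp":[0,0,20],"angular":[0,0,0],"fingers":46},{"dp":[0,0,40],"angular":[0,0,0],"fingers":46},{"dp":[0,0,56],"angular":[0,0,0],"fingers":46},{"dp":[0,0,66],"angular":[0,0,0],"fingers":46},{"dp":[0,0,70],"angular":[0,0,0],"fingers":46}]'
python3 -m creep '[{"dp":[0,0,0],"angular":[0,0,0],"fingers":46},{"dp":[0,0,0],"angular":[0,0,0],"fingers":75},{"dp":[0,0,0],"angular":[0,0,0],"fingers":75},{"dp":[0,0,0],"angular":[0,0,0],"fingers":75},{"dp":[0,0,0],"angular":[0,0,0],"fingers":75}]'
python3 -m creep '[{"dp":[0,0,-20],"angular":[0,0,0],"fingers":75},{"dp":[0,0,-45],"angular":[0,0,0],"fingers":75},{"dp":[0,0,-75],"angular":[0,0,0],"fingers":85},{"dp":[0,0,-105],"angular":[0,0,0],"fingers":85},{"dp":[0,0,-120],"angular":[0,0,0],"fingers":85}]'
python3 -c "
from h import *
go(491.2,98.7,140)"
```

```text
clock: 4.3
eef_pos: [520.6, -320.6, 19.7]
tcp_rot: [-3.139, 0.002, 0.387]
contact_force: [-15.6, 10.6, 49.7]
opening: 0.589
clock: 4.72
eef_pos: [522.0, -322.4, 20.7]
tcp_rot: [3.141, -0.0, 0.386]
contact_force: [-0.3, -0.2, -0.2]
opening: 0.877
clock: 5.13
eef_pos: [523.0, -323.2, 144.0]
tcp_rot: [3.138, -0.002, 0.386]
contact_force: [1.5, -1.1, 0.1]
opening: 1.001
t 5.13 tcp [ 523.  -323.2  144. ] rot [ 3.138e+00 -2.000e-03  3.860e-01] F [ 1.5 -1.1  0.1] open 85.5 -> dp [ 129.3 -402.9    3. ]
```

```bash
python3 -m creep '[{"dp":[12,-37,0],"angular":[0,0,0],"fingers":85},{"dp":[24,-74,0],"angular":[0,0,0],"fingers":85},{"dp":[36,-111,0],"angular":[0,0,0],"fingers":85},{"dp":[48,-148,0],"angular":[0,0,0],"fingers":85},{"dp":[60,-185,0],"angular":[0,0,0],"fingers":85}]'
python3 -m creep '[{"dp":[12,-37,0],"angular":[0,0,0],"fingers":85},{"dp":[24,-74,0],"angular":[0,0,0],"fingers":85},{"dp":[36,-111,0],"angular":[0,0,0],"fingers":85},{"dp":[48,-148,0],"angular":[0,0,0],"fingers":85},{"dp":[60,-185,0],"angular":[0,0,0],"fingers":85}]'
python3 -m creep '[{"dp":[9,-33,10],"angular":[0,0,0],"fingers":85},{"dp":[9,-33,30],"angular":[0,0,0],"fingers":85},{"dp":[9,-33,40],"angular":[0,0,0],"fingers":85},{"dp":[9,-33,40],"angular":[0,0,0],"fingers":85},{"dp":[9,-33,40],"angular":[0,0,0],"fingers":85}]'
python3 - <<'E'
from h import *
go(491.2,98.7,15)
for n in("scene","top"):
    cv2.imwrite(f"pics/{n}3.png",optics.grab_frame(n))
a=cv2.imread("pics/scene3.png")[120:270,180:310]; b=cv2.imread("pics/top3.png")[130:280,300:430]
cv2.imwrite("pics/c6.png",cv2.resize(np.hstack([a,b]),None,fx=3,fy=3,interpolation=cv2.INTER_NEAREST))
E
```

```text
clock: 5.55
eef_pos: [507.2, -126.9, 140.6]
tcp_rot: [3.141, -0.001, 0.385]
contact_force: [0.6, 0.6, 0.7]
opening: 0.999
clock: 5.97
eef_pos: [493.3, 67.4, 140.7]
tcp_rot: [3.141, -0.001, 0.386]
contact_force: [0.6, -0.1, -0.1]
opening: 0.997
clock: 6.38
eef_pos: [489.2, 98.8, 100.0]
tcp_rot: [-3.141, 0.002, 0.385]
contact_force: [-0.1, -0.3, -0.1]
opening: 0.997
t 6.38 tcp [489.2  98.8 100. ] rot [-3.141e+00  2.000e-03  3.850e-01] F [-0.1 -0.3 -0.1] open 85.2 -> dp [ 2.   0.8 85. ]
```

View pics/c6.png

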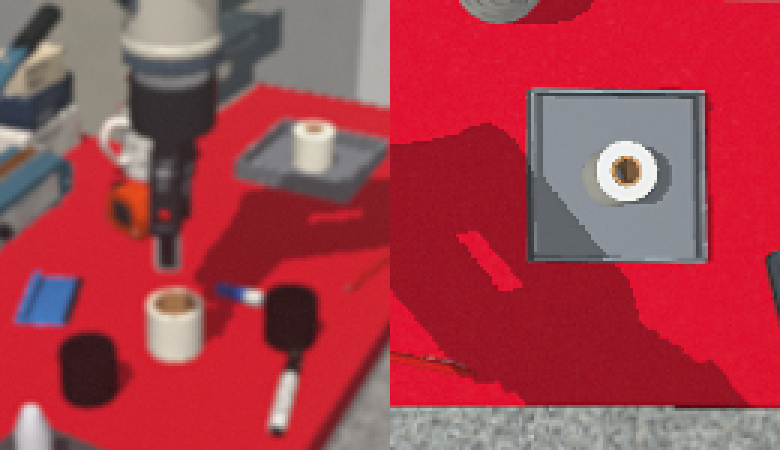

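```bash
python3 - <<'E'
from h import *
e=np.array([489.2,98.8,100]);y=np.array([.376,-.927,0])
print(proj("scene",[e,e-45*y+[0,0,13],e+45*y+[0,0,13],[491.2,98.7,25],[491.2,98.7,50],[489.2,98.8,50]]).round(1))
s=cv2.imread("pics/scene3.png")
cv2.imwrite("pics/c7.png",cv2.resize(s[170:250,200:280],None,fx=7,fy=7,interpolation=cv2.INTER_NEAREST))
E
```

```text
[[237.9 204.3]
 [235.8 208.8]
 [239.6 192.2]
 [237.7 226.9]
 [237.5 219.5]
 [238.1 219.7]]
```

View pics/c7.png

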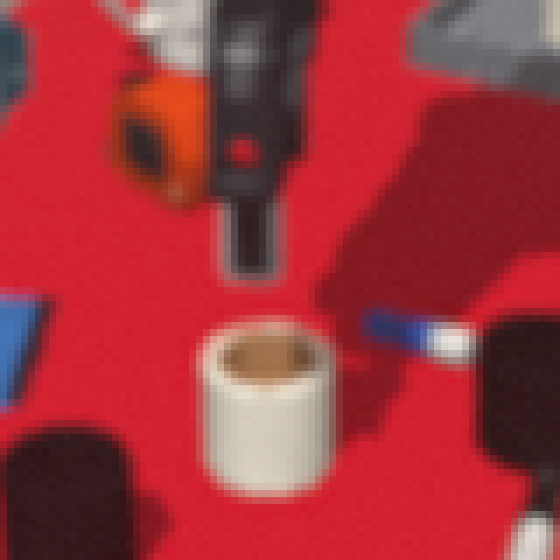

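```bash
python3 -m creep '[{"dp":[2,1,25],"angular":[0,0,0],"fingers":85},{"dp":[2,1,50],"angular":[0,0,0],"fingers":85},{"dp":[2,1,70],"angular":[0,0,0],"fingers":85},{"dp":[2,1,82],"angular":[0,0,0],"fingers":85},{"dp":[2,1,85],"angular":[0,0,0],"fingers":85}]' 
python3 -m creep '[{"dp":[0,0,0],"angular":[0,0,0],"fingers":46},{"dp":[0,0,0],"angular":[0,0,0],"fingers":46},{"dp":[0,0,0],"angular":[0,0,0],"fingers":46},{"dp":[0,0,0],"angular":[0,0,0],"fingers":46},{"dp":[0,0,0],"angular":[0,0,0],"fingers":46}]' 40
python3 -m creep '[{"dp":[0,0,0],"angular":[0,0,0],"fingers":46},{"dp":[0,0,0],"angular":[0,0,0],"fingers":46},{"dp":[0,0,0],"angular":[0,0,0],"fingers":46}]'
python3 -m creep '[{"dp":[0,0,-15],"angular":[0,0,0],"fingers":46},{"dp":[0,0,-35],"angular":[0,0,0],"fingers":46},{"dp":[0,0,-65],"angular":[0,0,0],"fingers":46},{"dp":[0,0,-95],"angular":[0,0,0],"fingers":46},{"dp":[0,0,-120],"angular":[0,0,0],"fingers":46}]'
python3 -c "
from h import *
go(500,310,140)"
```

```text
clock: 6.9
eef_pos: [491.3, 98.3, 14.2]
tcp_rot: [-3.141, 0.002, 0.384]
contact_force: [-0.6, 0.0, -0.3]
opening: 0.996
clock: 7.32
eef_pos: [492.8, 99.3, 16.8]
tcp_rot: [3.141, -0.002, 0.386]
contact_force: [-0.9, -2.2, 5.6]
opening: 0.601
clock: 7.57
eef_pos: [492.8, 99.3, 16.8]
tcp_rot: [3.141, -0.002, 0.386]
contact_force: [-0.0, -1.4, 5.2]
opening: 0.601
clock: 7.98
eef_pos: [492.2, 99.4, 138.1]
tcp_rot: [3.141, -0.002, 0.386]
contact_force: [1.2, 0.3, -2.0]
opening: 0.597
t 7.98 tcp [492.2  99.4 138.1] rot [ 3.141e+00 -2.000e-03  3.860e-01] F [ 1.2  0.3 -2. ] open 51.0 -> dp [  86.5 -192.2   -1.8]
```

```bash
python3 -m creep '[{"dp":[10,-23,0],"angular":[0,0,0],"fingers":46},{"dp":[24,-54,0],"angular":[0,0,0],"fingers":46},{"dp":[38,-85,0],"angular":[0,0,0],"fingers":46},{"dp":[52,-116,0],"angular":[0,0,0],"fingers":46},{"dp":[66,-146,0],"angular":[0,0,0],"fingers":46}]'
python3 -m creep '[{"dp":[10,-25,10],"angular":[0,0,0],"fingers":46},{"dp":[18,-41,20],"angular":[0,0,0],"fingers":46},{"dp":[20,-46,30],"angular":[0,0,0],"fingers":46},{"dp":[20,-46,33],"angular":[0,0,0],"fingers":46},{"dp":[20,-46,33],"angular":[0,0,0],"fingers":46}]'
python3 -m creep '[{"dp":[0,0,0],"angular":[0,0,0],"fingers":46},{"dp":[0,0,0],"angular":[0,0,0],"fingers":46}]'
python3 - <<'E'
from h import *
go(500,310,26)
for n in("scene","top"):
    cv2.imwrite(f"pics/{n}4.png",optics.grab_frame(n))
a=cv2.imread("pics/scene4.png")[200:320,140:250]; b=cv2.imread("pics/top4.png")[140:260,80:190]
cv2.imwrite("pics/c8.png",cv2.resize(np.hstack([a,b]),None,fx=3.6,fy=3.6,interpolation=cv2.INTER_NEAREST))
E
```

```text
clock: 8.4
eef_pos: [498.1, 261.1, 136.6]
tcp_rot: [-3.141, -0.002, 0.385]
contact_force: [0.7, -0.4, -1.8]
opening: 0.597
clock: 8.82
eef_pos: [498.3, 308.7, 101.6]
tcp_rot: [3.141, 0.002, 0.386]
contact_force: [-0.9, -1.5, -1.4]
opening: 0.6
clock: 8.98
eef_pos: [499.5, 308.6, 102.9]
tcp_rot: [3.141, -0.0, 0.385]
contact_force: [0.1, 0.5, -0.3]
opening: 0.598
t 8.98 tcp [499.5 308.6 102.9] rot [ 3.141 -0.     0.385] F [ 0.1  0.5 -0.3] open 51.1 -> dp [ 1.  -1.1 76.9]
```

View pics/c8.png

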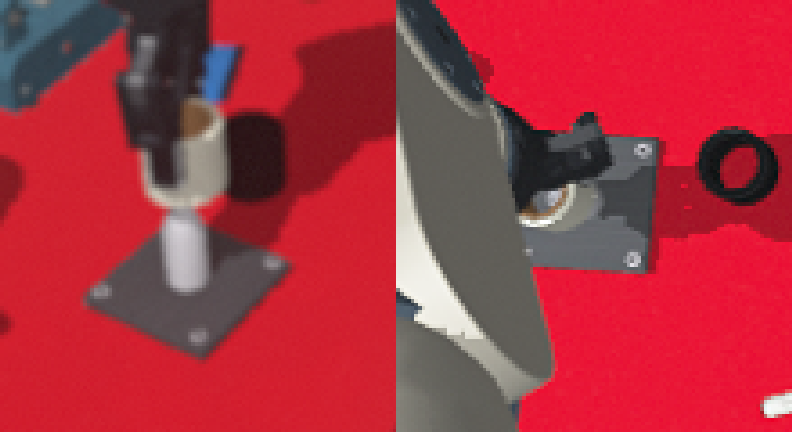

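The scene crop shows roll and pin sharing column ~185, and the top crop shows the pin tip inside the core at ~(548,198). I'll lower the roll gently.

```bash
python3 -m creep '[{"dp":[1,-1,8],"angular":[0,0,0],"fingers":46},{"dp":[1,-1,16],"angular":[0,0,0],"fingers":46},{"dp":[1,-1,24],"angular":[0,0,0],"fingers":46},{"dp":[1,-1,32],"angular":[0,0,0],"fingers":46},{"dp":[1,-1,38],"angular":[0,0,0],"fingers":46}]'
python3 -m creep '[{"dp":[0,0,6],"angular":[0,0,0],"fingers":46},{"dp":[0,0,12],"angular":[0,0,0],"fingers":46},{"dp":[0,0,18],"angular":[0,0,0],"fingers":46}]'
python3 - <<'E'
from h import *
go(500,310,26)
for n in("scene","top"):
    cv2.imwrite(f"pics/{n}5.png",optics.grab_frame(n))
a=cv2.imread("pics/scene5.png")[200:320,140:250]; b=cv2.imread("pics/top5.png")[140:260,80:190]
cv2.imwrite("pics/c9.png",cv2.resize(np.hstack([a,b]),None,fx=3.6,fy=3.6,interpolation=cv2.INTER_NEAREST))
E
```

```text
clock: 9.5
eef_pos: [499.2, 310.5, 62.8]
tcp_rot: [3.141, 0.002, 0.386]
contact_force: [-0.7, -0.9, -1.3]
opening: 0.601
clock: 9.75
eef_pos: [499.7, 311.0, 45.6]
tcp_rot: [-3.142, 0.0, 0.386]
contact_force: [-0.1, -0.2, -1.2]
opening: 0.601
t 9.75 tcp [499.7 311.   45.6] rot [-3.142  0.     0.386] F [-0.1 -0.2 -1.2] open 51.3 -> dp [-0.1  1.  19.6]
```

View pics/c9.png

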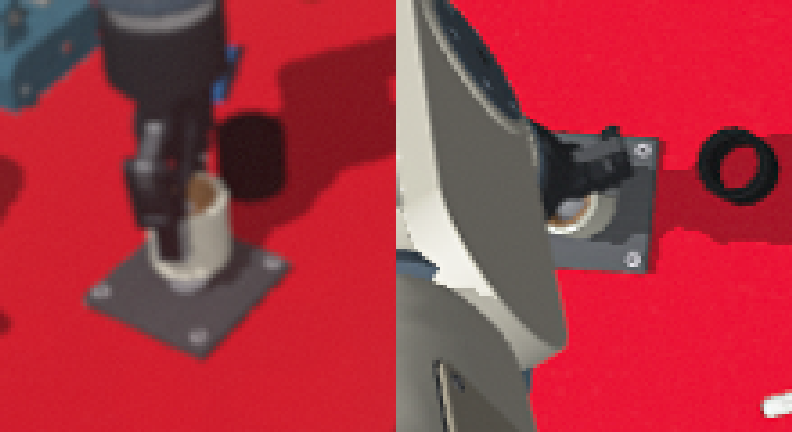

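Threaded with no side force; the pin base is still visible under the roll at ~(185,285). I'll go down the remaining ~20 mm.

```bash
python3 -m creep '[{"dp":[0,0,5],"angular":[0,0,0],"fingers":46},{"dp":[0,0,10],"angular":[0,0,0],"fingers":46},{"dp":[0,0,14],"angular":[0,0,0],"fingers":46},{"dp":[0,0,16],"angular":[0,0,0],"fingers":46},{"dp":[0,0,17],"angular":[0,0,0],"fingers":46}]'
python3 -m creep '[{"dp":[0,0,1],"angular":[0,0,0],"fingers":46},{"dp":[0,0,2],"angular":[0,0,0],"fingers":46},{"dp":[0,0,2],"angular":[0,0,0],"fingers":46}]'
```

```text
clock: 10.27
eef_pos: [499.5, 310.8, 28.9]
tcp_rot: [3.142, 0.0, 0.386]
contact_force: [0.4, 0.4, -1.1]
opening: 0.597
clock: 10.52
eef_pos: [499.8, 310.9, 27.2]
tcp_rot: [-3.142, -0.0, 0.386]
contact_force: [0.0, 0.1, -1.3]
opening: 0.598
```

```bash
python3 -m creep '[{"dp":[0,0,1],"angular":[0,0,0],"fingers":46},{"dp":[0,0,1],"angular":[0,0,0],"fingers":46}]'
python3 -m creep '[{"dp":[0,0,1],"angular":[0,0,0],"fingers":46},{"dp":[0,0,1],"angular":[0,0,0],"fingers":46}]'
```

```text
clock: 10.68
eef_pos: [499.8, 311.0, 26.8]
tcp_rot: [-3.142, -0.0, 0.386]
contact_force: [-2.2, -0.6, 4.2]
opening: 0.601
clock: 10.85
eef_pos: [499.9, 311.0, 26.8]
tcp_rot: [-3.142, -0.0, 0.386]
contact_force: [-4.1, -3.5, 14.6]
opening: 0.6
```

```bash
python3 -m creep '[{"dp":[0,0,-1],"angular":[0,0,0],"fingers":80},{"dp":[0,0,-1],"angular":[0,0,0],"fingers":80},{"dp":[0,0,-1],"angular":[0,0,0],"fingers":80},{"dp":[0,0,-1],"angular":[0,0,0],"fingers":80},{"dp":[0,0,-1],"angular":[0,0,0],"fingers":80}]'
python3 -m creep '[{"dp":[0,0,-10],"angular":[0,0,0],"fingers":80},{"dp":[0,0,-30],"angular":[0,0,0],"fingers":80},{"dp":[0,0,-60],"angular":[0,0,0],"fingers":80},{"dp":[0,0,-90],"angular":[0,0,0],"fingers":80},{"dp":[0,0,-120],"angular":[0,0,0],"fingers":80}]'
python3 -m creep '[{"dp":[-10,25,-10],"angular":[0,0,0],"fingers":80},{"dp":[-25,55,-10],"angular":[0,0,0],"fingers":80},{"dp":[-40,85,-10],"angular":[0,0,0],"fingers":80},{"dp":[-55,115,-10],"angular":[0,0,0],"fingers":80},{"dp":[-65,140,-10],"angular":[0,0,0],"fingers":80}]'
python3 -m creep '[{"dp":[-10,35,0],"angular":[0,0,0],"fingers":80},{"dp":[-20,70,0],"angular":[0,0,0],"fingers":80},{"dp":[-20,70,0],"angular":[0,0,0],"fingers":80}]'
python3 - <<'E'
from h import *
for n in("scene","top"):
    cv2.imwrite(f"pics/{n}6.png",optics.grab_frame(n))
s=cv2.imread("pics/scene6.png");t=cv2.imread("pics/top6.png")
a=s[200:320,140:250]; b=t[140:260,80:190]
cv2.imwrite("pics/c10.png",cv2.resize(np.hstack([a,b]),None,fx=3.6,fy=3.6,interpolation=cv2.INTER_NEAREST))
cv2.imwrite("pics/c11.png",cv2.resize(np.hstack([s[120:220,220:350],t[140:240,310:440]]),None,fx=3,fy=3,interpolation=cv2.INTER_NEAREST))
print(proj("top",[[500,310,60],[500,310,35]]),proj("scene",[[500,310,60],[500,310,10]]))
E
```

```text
clock: 11.27
eef_pos: [499.8, 310.9, 26.2]
tcp_rot: [3.142, 0.0, 0.386]
contact_force: [0.3, -0.6, 0.1]
opening: 0.936
clock: 11.68
eef_pos: [499.5, 310.7, 148.0]
tcp_rot: [3.142, 0.0, 0.386]
contact_force: [0.8, 0.6, 1.1]
opening: 0.938
clock: 12.1
eef_pos: [491.3, 154.8, 157.0]
tcp_rot: [3.141, 0.0, 0.386]
contact_force: [0.8, -0.1, 0.1]
opening: 0.937
clock: 12.35
eef_pos: [500.2, 79.6, 157.0]
tcp_rot: [3.14, 0.0, 0.383]
contact_force: [0.4, 0.1, 0.0]
opening: 0.936
[[126.09244901 193.53414494]
 [129.0117222  194.489232  ]] [[190.55348135 259.20227691]
 [192.28758854 275.44860314]]
```

View pics/c10.png

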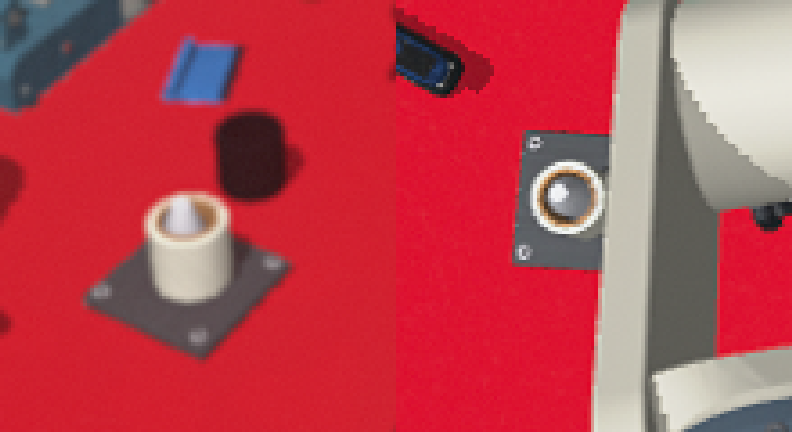

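View pics/c11.png

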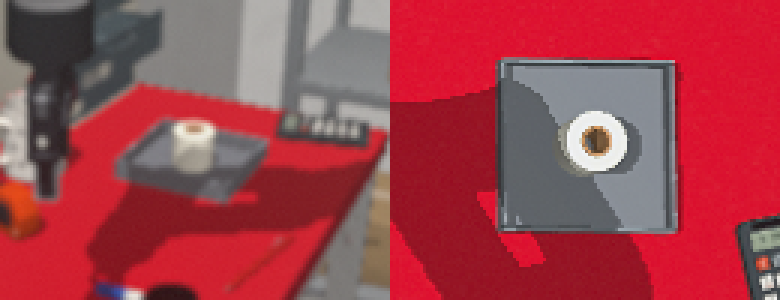

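The wide roll sits flat on the foot with the pin in its core (scene crop ~(190,245), top crop ~(568,197)). The narrow roll stands in mid-tray (top crop ~(597,141)), and the arm is clear of both.

```bash
python3 -c "
from rig import r
print(r.sense()['qvel'].round(3)); print(r.sign_off())"
```

```text
[ 0.042  0.008 -0.003  0.007 -0.003  0.012]
the job is handed in; nothing more can be done
None
```

Both rolls are sorted and the job is handed in, at about 12.5 s on the robot's clock. The hand-in gives no verdict, so what follows is from my own checks.

- **Wide-cored roll:** it is round the gauge pin and down on the foot. At seating the tool stood 26.8 mm high, against 16.8 mm when it gripped the roll on the table, which matches the 10 mm foot. There was no side force while lowering onto the pin; contact then built to about 15 N before I released. Both camera views show the roll upright and round the pin.
- **Narrow-cored roll:** it stands upright near the middle of the reject tray. Setting it down gave a brief force of about 50 N, with the roll itself pressing on the tray floor. That is under the 120 N wrist limit. The gripper's body was well clear.
- **Robot:** the gripper is open and well clear of everything. The joints still had a small residual speed (at most 0.04 rad/s) at hand-in.
- **Disagreement:** the two cameras differed by about 4 mm in y. I used the top camera, and the fit on the pin agreed with it.

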